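# Fetch the hazard switch from between the gauges

### The arm

A 7-joint arm with a two-finger parallel gripper is mounted at the origin on the work surface. World frame = base frame: x ahead of the robot, y to its left, z up, the work surface at z = 0. Lengths are in mm, angles in rad, forces in N, time in s.
With the tool pointing down it reaches from about 400 to 875 mm from the base axis. Payload 4.4 kg.
Tool frame: the origin (TCP) lies at the very end of the fingers, on their centre line; the grasp point (between the pads) lies 19 mm behind it; z points along the fingers, y is the line along which they close (so a half turn about z gives the same grasp; the last joint's range is limited). The gripper opens to 85 mm and grips with 20 to 120 N. Pads are 22 mm wide; open, the fingers measure 114 mm over their backs; the gripper's body (76 mm by 85 mm) begins 54 mm behind the grasp point. The pads swing forward as they close: fully open they stand 13 mm farther back than shut.
Start: joints at [-1.224, 0.628, 0.038, 1.517, -0.027, 0.996, -0.02], TCP at [260.743, 595.425, 231.313] pointing down, gripper open.
Joint ranges: [-3.06, 3.06], [-0.37, 2.12], [-1.25, 1.32], [0.18, 2.47], [-1.1, 4.24], [0.23, 1.98], [-2.94, 2.94]. Speed limits (rad/s): [2.57, 2.57, 3.14, 3.14, 3.14, 3.14, 3.14].

### API

Orientations are given as [roll, pitch, yaw] about the fixed x, y, z axes, in that order (R = Rz(yaw) Ry(pitch) Rx(roll)).
In Python, from cell import read_state, get_image, camera_params, finish_job gives the robot as it stands.
- The arm moves only by the tool arm_command, never from a script. Its argument "deltas" is a list of rows, each an object of numbers: "dx", "dy", "dz": the shift along the world's x, y, z in m; "yaw": the turn about the world's z in degrees; "jaw": the opening, from 0 (shut) to 1 (fully open). A call has 1 to 20 rows; each row is the pose to reach, as a shift and turn from the pose commanded when the call began; what a row does not reach only later rows make up. A row lasts 1/10 s, in which the tool goes at most 50 mm and 8.59 degrees, less where a joint would pass 70% of its speed; a pose out of reach is approached as far as the arm can. A call with a gripper value outside its range is refused whole. The fingers move at their own pace and stop on an object; the grip force is fixed at half the most. Time passes only in rows, so rows that repeat a pose let the fingers close. It gives the time, the measured TCP pose, the force, the opening and the grip force at its end, in the units of the state.
- read_state(): the state, without advancing time (a new reading comes with each control period).
- get_image(name): name is "scene" or "side" or "wrist"; returns (picture, depth): 480x640x3 uint8, red, green, blue; 480x640 float32, mm along the optical axis (not along the pixel's ray), 0 where there is no reading.
- camera_params(name): a dict with "camera_matrix" (3x3 intrinsics, pixels), "extrinsics" (4x4, takes a point from camera to world coordinates). Camera axes: x right, y down, z forward; pixel columns grow to the right and rows downward; lengths in mm; the calibration is good to about 2 mm. A picture is of the moment at which its call begins: read the wrist's pose just before it. camera_params takes no time and is no camera call; for the wrist camera it gives the pose at the moment of the call.
- finish_job(): hands the job in; it is judged then, once.
The state is a dict: "clock": time; "qpos": joint angles; "qd": joint speeds; "tau": joint torques, N m; "eef_pos": TCP position; "tool_rot": TCP orientation; "force": force on the tool from outside, world axes, zero at the start; "torque": the same for the moment, N m; "width": finger opening in mm; "gripper_force": force on a finger pad.
Only numpy, scipy, OpenCV 4.12 (cv2) and the standard library are available. Lean on these libraries where they do the work, as an engineer would, in place of code of your own. Each camera call takes 0.05 s, during which the arm holds its last target. There are 200 camera calls.

### The job

The red hazard switch is boxed in between two gauges in the grey parts caddy. Clear the gauges out of the way first, the silver-rimmed one upright onto the middle of the cork pad and the black-rimmed one upright onto the middle of the blue pad; then fit the hazard switch, red face up, fully down into the red-framed socket. When it is in, stand both gauges back upright in the caddy, each where it stood at the start; never tip a gauge over, and leave the battery and the carton alone.

Things in the scene. Friction and masses are not known exactly. Their poses are not given: they have to be found in the camera images.
- gauge_silver: Round car gauge standing face up, 75 mm tall, with a bright silver rim and a white dial; black can of 48 mm diameter for the lower 43 mm, then the rim, 56 mm in diameter, from 43 mm to the top: grip it by the rim. 0.1 to 0.2 kg. Origin: centre of its underside; z up along its axis. Loose; it stands in one end of the caddy (which end varies).
- gauge_black: The same gauge (75 mm tall, can 48 mm diameter, rim 56 mm diameter from 43 mm up) with a black rim and a blue dial. Origin: centre of its underside; z up along its axis. Loose; it stands in the other end of the caddy.
- switch: Hazard switch: black block, red top with a white triangle, 48 mm (its x) by 40 mm (its y) by 36 mm tall, about 0.08 kg. Origin: centre of its underside; z up. Loose; mid-caddy, 5 mm from each gauge's rim, 8 mm from the side walls, its y along the caddy's y, its top level with the walls: it can be gripped (across its 40 mm) only when both gauges are out.
- caddy: Fixed light grey trough, open on top: 76 mm (its x) by 186 mm (its y) outside, 64 by 174 mm inside, walls 6 mm thick with their top 42 mm above the bench, inner floor 6 mm above the bench. The gauges stand about 53 mm either side of its middle along its y, the switch in its middle. Origin: centre of its underside, on the bench.
- socket_red: Fixed square frame, red, 88 by 88 mm outside and 8 mm high, with a 60 by 60 mm square opening in its middle through which the switch stands on the bench (switch origin then at bench height); screw heads at its corners. Origin: centre of the opening, on the bench.
- socket_white: The same frame in white (88 by 88 mm, 8 mm high, 60 by 60 mm opening); it belongs to another switch and stays empty. Fixed. Origin: centre of the opening, on the bench.
- pad_cork: Fixed square brown cork pad, 88 by 88 mm, 4 mm thick. Origin: centre of its underside, on the bench.
- pad_blue: Fixed square blue pad, 88 by 88 mm, 4 mm thick. Origin: centre of its underside, on the bench.
- battery: Bystander, leave alone: small black battery block, 43 by 97 mm, 56 mm tall. Origin: centre of its underside.
- carton: Bystander, leave alone: cardboard box 110 by 80 mm, 50 mm tall. Origin: centre of its underside.

How it is judged (in metres and radians):
On the way, in this order (a step that is already met when the one before it is completed fails the run):
1. both gauges stand released on their pads, silver on cork and black on blue (horizontal distance between gauge_silver and pad_cork below 0.015 m and height (world z) of each of gauge_silver, gauge_black below 0.01 m and contact force between each of gauge_silver, gauge_black and the fingers below 0.05 N and linear speed of each of gauge_silver, gauge_black below 0.03 m/s and angle between each of gauge_silver, gauge_black's own z axis and vertical below 0.1 rad and horizontal distance between gauge_black and pad_blue below 0.015 m), for 0.2 s.
2. the hazard switch stands released, fully down in the red-framed socket (z of switch in the frame of socket_red below 0.004 m and x of switch in the frame of socket_red between -0.015 and 0.015 m and y of switch in the frame of socket_red between -0.015 and 0.015 m and linear speed of switch below 0.03 m/s and angle between switch's own z axis and vertical below 0.1 rad and contact force between switch and the fingers below 0.05 N), for 0.2 s.
At the end, for the whole second after the job is handed in: The switch stands upright and fully down in the red socket's opening (underside within 4 mm of the bench, within 15 mm of the middle each way), and each gauge stands upright in the caddy within 15 mm of where it started; tilts under 0.1 rad; all released and at rest (all of step 2 and distance of each of gauge_silver, gauge_black from where it was at the start of the episode below 0.015 m and contact force between each of gauge_silver, gauge_black and the fingers below 0.05 N and linear speed of each of gauge_silver, gauge_black below 0.03 m/s and angle between each of gauge_silver, gauge_black's own z axis and vertical below 0.1 rad); the robot touches nothing.
It fails at once if a gauge is tipped by more than 0.6 rad (angle between any of gauge_silver, gauge_black's own z axis and vertical above 0.6 rad).
It fails at once if the battery or the carton is moved by more than 25 mm (distance of any of battery, carton from where it was at the start of the episode above 0.025 m).
It also fails if it takes over 144 s, if anything falls off the work surface, if the arm or the gripper's body presses on something with over 40 N, if the wrist force passes 120 N, or if a joint passes its speed limit or range.

## Working session

There is one attempt and no reset: what is moved stays moved. The work goes in short steps, Python scripts to look and compute and a tool call to move; the robot and the scene stay as the last step left them, time stands still between calls to the robot, and variables do not carry over. Pictures are saved under pics/ and viewed, at most 14 in all, crops included, and the job is handed in when it is done.

Besides the shell and the picture viewer there is one more tool, called after "Request:" as name(argument=value, ...), one argument or row to a line, values as JSON. arm_command: Moves the arm, as the interface text tells. Its arguments: {"type":"object","properties":{"deltas":{"type":"array"}},"required":["deltas"]}

```bash
mkdir -p pics
python3 - <<'E'
from cell import *
import cv2,numpy as np
s=read_state();print(s)
for n in("scene","side"):
    p=camera_params(n);print(n,p)
    im,d=get_image(n);np.savez(f"{n}0.npz",im=im,d=d,**p);cv2.imwrite(f"pics/{n}0.png",im[...,::-1])
E
```

```text
{'clock': 0.0, 'qpos': array([-1.22381551,  0.62931935,  0.03842981,  1.5183776 , -0.02702118,
        0.99630476, -0.02000625]), 'qd': array([-0.00082354,  0.00070317, -0.00089015,  0.00012302,  0.00151049,
       -0.00048828, -0.00059285]), 'tau': array([ 6.63465180e-04, -5.63405585e+01,  1.22617945e+00, -1.93450713e+01,
        1.09165601e-02,  1.06919889e-02,  1.36793659e-05]), 'eef_pos': array([260.46127848, 594.84514596, 230.40314971]), 'tool_rot': array([-3.13970090e+00, -1.01816849e-06,  2.72880366e+00]), 'force': array([ 0.10910006,  0.08364925, -0.13445868]), 'torque': array([-0.00613831, -0.05609202,  0.0026648 ]), 'gripper_force': 0.0, 'width': 85.25070314303547}
scene {'camera_matrix': array([[514.73339047,   0.        , 321.82481205],
       [  0.        , 514.73339047, 244.14621558],
       [  0.        ,   0.        ,   1.        ]]), 'extrinsics': array([[-2.42768020e-01,  8.20824409e-01, -5.17021256e-01,
         1.13082790e+03],
       [ 9.70083915e-01,  2.05932259e-01, -1.28565559e-01,
         1.33671067e+02],
       [ 9.41606669e-04, -5.32765610e-01, -8.46262322e-01,
         1.02785623e+03],
       [ 0.00000000e+00,  0.00000000e+00,  0.00000000e+00,
         1.00000000e+00]])}
side {'camera_matrix': array([[440.82482284,   0.        , 313.04144977],
       [  0.        , 440.82482284, 233.53621874],
       [  0.        ,   0.        ,   1.        ]]), 'extrinsics': array([[ 7.04244207e-01, -4.78658367e-01,  5.24334115e-01,
         9.29118023e+01],
       [-7.09883245e-01, -4.85460193e-01,  5.10288329e-01,
        -4.63303527e+02],
       [ 1.02895625e-02, -7.31583603e-01, -6.81674084e-01,
         6.59181177e+02],
       [ 0.00000000e+00,  0.00000000e+00,  0.00000000e+00,
         1.00000000e+00]])}
```

View pics/scene0.png

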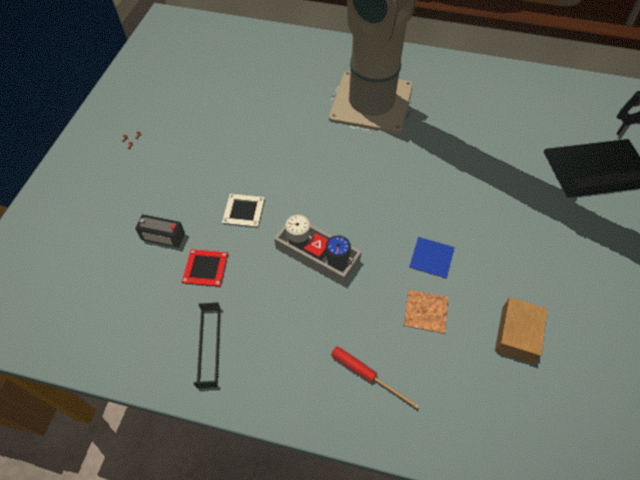

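View pics/side0.png

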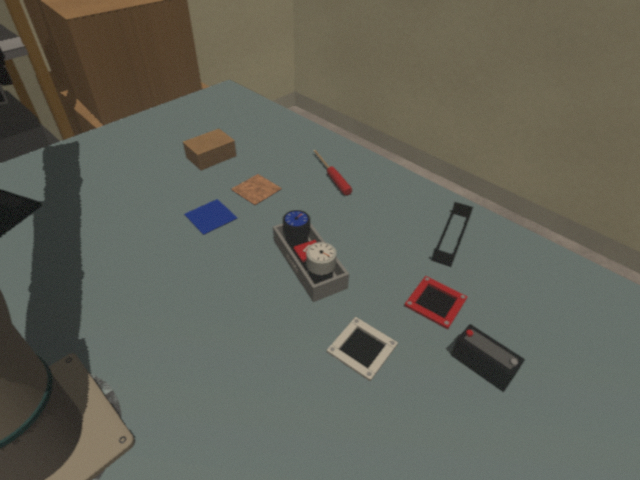

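Scene picture: silver gauge at about (298,224), switch (318,244), black gauge (339,246), caddy corners (277,240)-(360,258); blue pad (432,257), cork (427,311), red socket (206,267), battery (160,231), carton (523,330). The side view agrees with this.

```bash
cat > h.py <<'E'
import numpy as np,cv2
def cloud(f):
    z=np.load(f);im,d,K,T=z['im'],z['d'],z['camera_matrix'],z['extrinsics']
    v,u=np.mgrid[:480,:640]
    P=np.stack([(u-K[0,2])/K[0,0]*d,(v-K[1,2])/K[1,1]*d,d],-1)@T[:3,:3].T+T[:3,3]
    P[d<=0]=np.nan
    return im.astype(int),P
def rect(p): 
    c,s,a=cv2.minAreaRect(p[:,:2].astype(np.float32));return np.round(c,1),np.round(s,1),round(a,1)
E
python3 - <<'E'
from h import *
import warnings;warnings.simplefilter('ignore')
rois={'scene':dict(blue=(405,230,460,282),cork=(398,285,455,338),red=(178,243,233,292),white=(218,188,270,232),cad=(270,205,365,288),bat=(130,208,190,252),cart=(492,292,552,368)),
'side':dict(blue=(180,195,242,238),cork=(228,172,284,206),red=(400,272,470,330),white=(322,312,402,382),cad=(268,205,352,302),bat=(448,320,528,392),cart=(180,125,240,172))}
for n in rois:
    im,P=cloud(n+'0.npz');print(n)
    for k,(a,b,c,d) in rois[n].items():
        I=im[b:d,a:c].reshape(-1,3);Q=P[b:d,a:c].reshape(-1,3);R,G,B=I.T;z=Q[:,2]
        if k=='blue':m=(B>R+60)&(B>1.6*G)
        elif k=='cork':m=(R>B+30)
        elif k=='red':m=(R>2*G)&(R>80)
        elif k=='white':m=(R>G-10)&(R>120)
        elif k=='bat':m=z>50
        elif k=='cart':m=z>44
        else:
            for nm,mm in dict(wall=(z>36)&(z<47)&(abs(R-G)<25)&(abs(G-B)<25)&(R>70),top=(z>66)).items():
                q=Q[mm]
                if nm=='wall':print(' wall',rect(q),np.median(q[:,2]).round(1),len(q))
                else:
                    lab=(B>R+15)
                    # split into two clusters
                    _,l,ct=cv2.kmeans(q[:,:2].astype(np.float32),2,None,(3,50,.1),5,0)
                    for j in(0,1):
                        s=q[l[:,0]==j];i=I[mm][l[:,0]==j];print(' gauge',rect(s),cv2.minEnclosingCircle(s[:,:2].astype(np.float32)),np.median(s[:,2]).round(1),i.mean(0).round(),len(s))
            m=(R>2*G)&(R>70)
        q=Q[m&(np.isfinite(z))];print(k,rect(q),'z',np.median(q[:,2]).round(1),len(q))
E
```

```text
scene
blue (array([475.5, 233.4]), array([86.2, 92. ]), 83.9) z 2.4 1188
cork (array([613.6, 239.6]), array([94.4, 90.2]), 1.7) z 2.6 1535
red (array([ 629. , -266.1]), array([94.6, 88.3]), 8.3) z 7.0 738
white (array([ 453.2, -233.7]), array([123.6, 124.1]), 18.0) z 6.1 749
 wall (array([532.9, -26.6]), array([187.4,  79.9]), 71.9) 40.4 497
 gauge (array([548.4,  24.1]), array([55.1, 54.8]), 34.5) ((548.5491333007812, 24.510868072509766), 28.897565841674805) 79.7 [ 60.  69. 110.] 507
 gauge (array([516.6, -77.1]), array([56. , 55.4]), 89.0) ((515.257568359375, -76.05624389648438), 29.464942932128906) 80.0 [186. 177. 152.] 479
cad (array([527.9, -24.4]), array([63.4, 58.4]), 71.7) z 40.5 286
bat (array([ 576.2, -393.3]), array([44. , 96.9]), 1.8) z 51.4 277
cart (array([622.1, 434.2]), array([ 80.7, 111.8]), 84.5) z 48.5 1969
side
blue (array([472.9, 233.7]), array([88.6, 85.2]), 84.4) z 4.4 901
cork (array([613.2, 240.9]), array([89.9, 96.1]), 1.6) z 4.2 810
red (array([ 628.8, -265.6]), array([89.7, 86.9]), 8.5) z 7.9 948
white (array([ 457.5, -230.2]), array([95.5, 92.6]), 6.9) z 8.0 1354
 wall (array([530.2, -27.2]), array([188.3,  77.7]), 71.6) 41.8 640
 gauge (array([545. ,  23.3]), array([56.6, 54.1]), 44.2) ((545.4883422851562, 23.219194412231445), 28.717605590820312) 81.3 [49. 55. 78.] 546
 gauge (array([512.5, -78. ]), array([54.8, 54.9]), 14.2) ((512.4190673828125, -76.1872787475586), 29.40845489501953) 81.1 [141. 133. 118.] 667
cad (array([522. , -11.9]), array([59.5, 40.1]), 24.0) z 41.9 168
bat (array([ 570.9, -394.4]), array([43.2, 95.7]), 1.1) z 50.9 853
cart (array([619.4, 433.4]), array([ 85.7, 111.4]), 86.1) z 50.2 774
```

Request:
arm_command(
  deltas=[
    {"dx":0.02,"dy":-0.04,"dz":0,"yaw":1,"jaw":1},
    {"dx":0.04,"dy":-0.08,"yaw":2,"jaw":1},
    {"dx":0.06,"dy":-0.12,"yaw":3,"jaw":1},
    {"dx":0.08,"dy":-0.16,"yaw":4,"jaw":1},
    {"dx":0.1,"dy":-0.2,"yaw":5.4,"jaw":1},
    {"dx":0.12,"dy":-0.24,"yaw":5.4,"jaw":1},
    {"dx":0.14,"dy":-0.28,"yaw":5.4,"jaw":1},
    {"dx":0.16,"dy":-0.32,"yaw":5.4,"jaw":1},
    {"dx":0.18,"dy":-0.36,"yaw":5.4,"jaw":1},
    {"dx":0.2,"dy":-0.4,"yaw":5.4,"jaw":1},
    {"dx":0.22,"dy":-0.44,"yaw":5.4,"jaw":1},
    {"dx":0.24,"dy":-0.48,"yaw":5.4,"jaw":1},
    {"dx":0.26,"dy":-0.52,"yaw":5.4,"jaw":1},
    {"dx":0.275,"dy":-0.55,"yaw":5.4,"jaw":1},
    {"dx":0.286,"dy":-0.572,"dz":-0.01,"yaw":5.4,"jaw":1},
    {"dx":0.286,"dy":-0.572,"dz":-0.02,"yaw":5.4,"jaw":1},
    {"dx":0.286,"dy":-0.572,"dz":-0.03,"yaw":5.4,"jaw":1},
    {"dx":0.286,"dy":-0.572,"dz":-0.03,"yaw":5.4,"jaw":1},
    {"dx":0.286,"dy":-0.572,"dz":-0.03,"yaw":5.4,"jaw":1},
  ],
)

```text
invalid input at $.deltas[1]: expected keys dx, dy, dz, yaw, jaw
```

```bash
cat >> h.py <<'E'
def snap(n,f):
    from cell import get_image,camera_params,read_state
    s=read_state();p=camera_params(n);im,d=get_image(n)
    np.savez(f"{f}.npz",im=im,d=d,**p);cv2.imwrite(f"pics/{f}.png",im[...,::-1]);return s
def tops(f,lo=66,hi=95):
    "circles fitted to tall round blobs: centre, radius, height"
    im,P=cloud(f+'.npz');m=((P[...,2]>lo)&(P[...,2]<hi)).astype(np.uint8)
    n,l,st,_=cv2.connectedComponentsWithStats(m)
    for i in range(1,n):
        if st[i,4]<150: continue
        q=P[l==i];c,r=cv2.minEnclosingCircle(q[:,:2].astype(np.float32))
        if r<40: print(np.round(c,1),'rect',rect(q)[:2],round(r,1),'z',np.median(q[:,2]).round(1),'rgb',im[l==i].mean(0).round(),'px',st[i])
E
python3 - <<'E'
from h import *
s=snap('wrist','w1');print(s['eef_pos'],s['tool_rot'],s['force'])
tops('w1')
E
```

```text
[260.50453397 594.89048261 230.49024767] [-3.13986644e+00  9.03492319e-06  2.72878150e+00] [-0.64959304 -0.42836409  0.73347702]
```

View pics/w1.png

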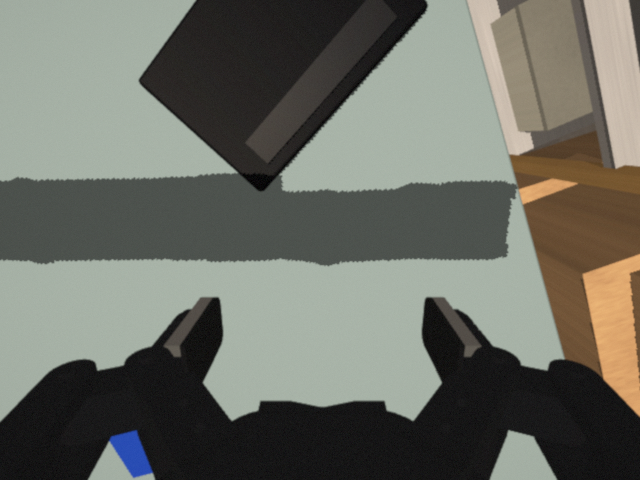

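The move was refused because all five keys are needed. The wrist picture shows only the start area: the fingers at (195,330) and (450,330), a black laptop at the top, and a bit of the blue pad at (130,450).

Request:
arm_command(
  deltas=[
    {"dx":0.02,"dy":-0.04,"dz":0,"yaw":1,"jaw":1},
    {"dx":0.04,"dy":-0.08,"dz":0,"yaw":2,"jaw":1},
    {"dx":0.06,"dy":-0.12,"dz":0,"yaw":3,"jaw":1},
    {"dx":0.08,"dy":-0.16,"dz":0,"yaw":4,"jaw":1},
    {"dx":0.1,"dy":-0.2,"dz":0,"yaw":5.4,"jaw":1},
    {"dx":0.12,"dy":-0.24,"dz":0,"yaw":5.4,"jaw":1},
    {"dx":0.14,"dy":-0.28,"dz":0,"yaw":5.4,"jaw":1},
    {"dx":0.16,"dy":-0.32,"dz":0,"yaw":5.4,"jaw":1},
    {"dx":0.18,"dy":-0.36,"dz":0,"yaw":5.4,"jaw":1},
    {"dx":0.2,"dy":-0.4,"dz":0,"yaw":5.4,"jaw":1},
    {"dx":0.22,"dy":-0.44,"dz":0,"yaw":5.4,"jaw":1},
    {"dx":0.24,"dy":-0.48,"dz":0,"yaw":5.4,"jaw":1},
    {"dx":0.26,"dy":-0.52,"dz":0,"yaw":5.4,"jaw":1},
    {"dx":0.275,"dy":-0.55,"dz":0,"yaw":5.4,"jaw":1},
    {"dx":0.286,"dy":-0.572,"dz":-0.01,"yaw":5.4,"jaw":1},
    {"dx":0.286,"dy":-0.572,"dz":-0.02,"yaw":5.4,"jaw":1},
    {"dx":0.286,"dy":-0.572,"dz":-0.03,"yaw":5.4,"jaw":1},
    {"dx":0.286,"dy":-0.572,"dz":-0.03,"yaw":5.4,"jaw":1},
    {"dx":0.286,"dy":-0.572,"dz":-0.03,"yaw":5.4,"jaw":1},
  ],
)

```text
clock: 2.05
eef_pos: [546.2, 25.0, 201.1]
tool_rot: [3.141, -0.001, 2.825]
force: [0.3, -0.8, -0.4]
width: 85.8
gripper_force: 0.0
```

Run:
```python
from h import *
s=snap('wrist','w2');print(s['eef_pos'],s['tool_rot'],s['force'])
tops('w2')
```

```text
[546.15737422  25.0107854  201.05857956] [ 3.14133344e+00 -1.20634720e-03  2.82542155e+00] [ 0.33756164 -0.76184836 -0.37730481]
[512.8 -73.6] rect (array([512.4, -73.5]), array([55.3, 55.3])) 28.0 z 81.9 rgb [217. 210. 190.] px [ 156  193   75   70 3998]
[544.9  26.7] rect (array([544.8,  26.7]), array([54.9, 55.2])) 27.9 z 82.1 rgb [39. 51. 90.] px [ 288  192   70   70 3770]
```

View pics/w2.png

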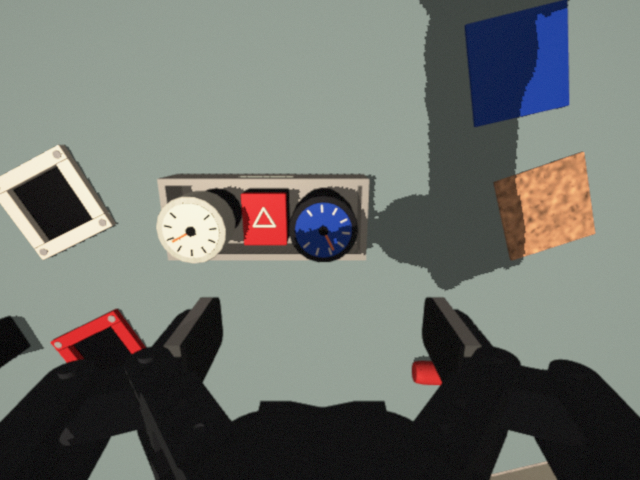

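The wrist view shows the silver gauge at (192,230), the switch at (265,217), and the black gauge at (323,226). The measured tops agree with the fixed cameras to about 3 mm, and the rim tops are near z 81 as expected. Descending onto the black gauge.

Request:
arm_command(
  deltas=[
    {"dx":0,"dy":0,"dz":-0.03,"yaw":0,"jaw":1},
    {"dx":0,"dy":0,"dz":-0.06,"yaw":0,"jaw":1},
    {"dx":0,"dy":0,"dz":-0.085,"yaw":0,"jaw":1},
    {"dx":0,"dy":0,"dz":-0.105,"yaw":0,"jaw":1},
    {"dx":0,"dy":0,"dz":-0.12,"yaw":0,"jaw":1},
    {"dx":0,"dy":0,"dz":-0.135,"yaw":0,"jaw":1},
    {"dx":0,"dy":0,"dz":-0.147,"yaw":0,"jaw":1},
    {"dx":0,"dy":0,"dz":-0.155,"yaw":0,"jaw":1},
    {"dx":0,"dy":0,"dz":-0.155,"yaw":0,"jaw":1},
    {"dx":0,"dy":0,"dz":-0.155,"yaw":0,"jaw":1},
    {"dx":0,"dy":0,"dz":-0.155,"yaw":0,"jaw":0.5},
    {"dx":0,"dy":0,"dz":-0.155,"yaw":0,"jaw":0.5},
    {"dx":0,"dy":0,"dz":-0.155,"yaw":0,"jaw":0.4},
    {"dx":0,"dy":0,"dz":-0.155,"yaw":0,"jaw":0.4},
    {"dx":0,"dy":0,"dz":-0.155,"yaw":0,"jaw":0.4},
    {"dx":0,"dy":0,"dz":-0.155,"yaw":0,"jaw":0.4},
    {"dx":0,"dy":0,"dz":-0.155,"yaw":0,"jaw":0.4},
    {"dx":0,"dy":0,"dz":-0.155,"yaw":0,"jaw":0.4},
  ],
)

```text
clock: 3.9
eef_pos: [547.4, 23.5, 47.3]
tool_rot: [3.141, 0.001, 2.823]
force: [0.3, 1.1, 4.1]
width: 54.3
gripper_force: 62.8
```

Request:
arm_command(
  deltas=[
    {"dx":0,"dy":0,"dz":0.005,"yaw":0,"jaw":0.4},
    {"dx":0,"dy":0,"dz":0.015,"yaw":0,"jaw":0.4},
    {"dx":0,"dy":0,"dz":0.03,"yaw":0,"jaw":0.4},
    {"dx":0,"dy":0,"dz":0.05,"yaw":0,"jaw":0.4},
    {"dx":0,"dy":0,"dz":0.07,"yaw":0,"jaw":0.4},
    {"dx":-0.004,"dy":0.01,"dz":0.08,"yaw":0,"jaw":0.4},
    {"dx":-0.01,"dy":0.03,"dz":0.08,"yaw":0,"jaw":0.4},
    {"dx":-0.018,"dy":0.052,"dz":0.08,"yaw":0,"jaw":0.4},
    {"dx":-0.027,"dy":0.078,"dz":0.08,"yaw":0,"jaw":0.4},
    {"dx":-0.036,"dy":0.104,"dz":0.08,"yaw":0,"jaw":0.4},
    {"dx":-0.045,"dy":0.13,"dz":0.08,"yaw":0,"jaw":0.4},
    {"dx":-0.054,"dy":0.156,"dz":0.08,"yaw":0,"jaw":0.4},
    {"dx":-0.062,"dy":0.18,"dz":0.08,"yaw":0,"jaw":0.4},
    {"dx":-0.068,"dy":0.196,"dz":0.08,"yaw":0,"jaw":0.4},
    {"dx":-0.072,"dy":0.206,"dz":0.08,"yaw":0,"jaw":0.4},
    {"dx":-0.073,"dy":0.21,"dz":0.08,"yaw":0,"jaw":0.4},
    {"dx":-0.073,"dy":0.21,"dz":0.08,"yaw":0,"jaw":0.4},
    {"dx":-0.073,"dy":0.21,"dz":0.08,"yaw":0,"jaw":0.4},
  ],
)

```text
clock: 5.7
eef_pos: [474.1, 232.3, 126.3]
tool_rot: [-3.141, 0.0, 2.822]
force: [-0.1, -0.3, -1.7]
width: 53.8
gripper_force: 63.3
```

Run:
```python
from h import *
s=snap('side','s1');print(s['eef_pos'],s['force'],s['width'])
s=snap('wrist','w3')
im=np.hstack([cv2.imread('pics/s1.png')[100:340,120:460],cv2.imread('pics/w3.png')[120:360,150:490]]);cv2.imwrite('pics/c1.png',im)
```

```text
[474.09077023 232.29700177 126.33451381] [-0.0945135  -0.33395126 -1.67349511] 53.84940259240342
```

View pics/c1.png

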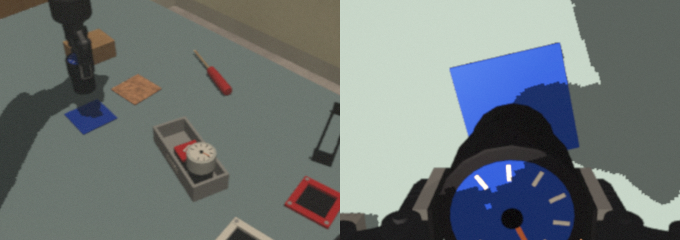

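The crop shows the black gauge held upright over the blue pad (side view about (80,85), pad at (90,117)). In the wrist view it is centred between the pads. Lowering it, releasing and backing off.

Request:
arm_command(
  deltas=[
    {"dx":0,"dy":0,"dz":-0.02,"yaw":0,"jaw":0.4},
    {"dx":0,"dy":0,"dz":-0.04,"yaw":0,"jaw":0.4},
    {"dx":0,"dy":0,"dz":-0.055,"yaw":0,"jaw":0.4},
    {"dx":0,"dy":0,"dz":-0.065,"yaw":0,"jaw":0.4},
    {"dx":0,"dy":0,"dz":-0.073,"yaw":0,"jaw":0.4},
    {"dx":0,"dy":0,"dz":-0.078,"yaw":0,"jaw":0.4},
    {"dx":0,"dy":0,"dz":-0.08,"yaw":0,"jaw":0.4},
    {"dx":0,"dy":0,"dz":-0.081,"yaw":0,"jaw":0.4},
    {"dx":0,"dy":0,"dz":-0.081,"yaw":0,"jaw":0.4},
    {"dx":0,"dy":0,"dz":-0.081,"yaw":0,"jaw":0.4},
  ],
)

```text
clock: 6.8
eef_pos: [474.0, 233.6, 45.7]
tool_rot: [3.141, 0.001, 2.823]
force: [0.1, -0.0, -2.3]
width: 54.2
gripper_force: 63.3
```

Request:
arm_command(
  deltas=[
    {"dx":0,"dy":0,"dz":-0.001,"yaw":0,"jaw":0.4},
    {"dx":0,"dy":0,"dz":-0.001,"yaw":0,"jaw":0.6},
    {"dx":0,"dy":0,"dz":-0.001,"yaw":0,"jaw":0.8},
    {"dx":0,"dy":0,"dz":-0.001,"yaw":0,"jaw":1},
    {"dx":0,"dy":0,"dz":-0.001,"yaw":0,"jaw":1},
    {"dx":0,"dy":0,"dz":0.0,"yaw":0,"jaw":1},
    {"dx":0,"dy":0,"dz":0.01,"yaw":0,"jaw":1},
    {"dx":0,"dy":0,"dz":0.03,"yaw":0,"jaw":1},
    {"dx":0,"dy":0,"dz":0.06,"yaw":0,"jaw":1},
    {"dx":0,"dy":0,"dz":0.09,"yaw":0,"jaw":1},
    {"dx":0,"dy":0,"dz":0.12,"yaw":0,"jaw":1},
    {"dx":0,"dy":0,"dz":0.14,"yaw":0,"jaw":1},
    {"dx":0,"dy":0,"dz":0.15,"yaw":0,"jaw":1},
    {"dx":0,"dy":0,"dz":0.15,"yaw":0,"jaw":1},
  ],
)

```text
clock: 8.2
eef_pos: [474.4, 233.8, 196.8]
tool_rot: [3.139, 0.002, 2.823]
force: [-0.5, -0.7, -0.3]
width: 85.4
gripper_force: 0.0
```

Run:
```python
from h import *
s=snap('wrist','w4');print(s['eef_pos'],s['force'],s['width'])
tops('w4');snap('side','s2');tops('s2')
im,P=cloud('w4.npz');R,G,B=im.transpose(2,0,1)
for n,m in(('blue',(B>R+60)&(B>1.6*G)&(P[...,2]<20)),('cork',(R>B+30)&(P[...,2]<12)&(P[...,2]>-3)&(P[...,1]>150))): print(n,rect(P[m]),m.sum())
```

```text
[474.43504704 233.80114328 196.81711929] [-0.45428121 -0.67974689 -0.2909214 ] 85.36098481178193
[471.2 235.4] rect (array([470.8, 235.7]), array([54.9, 54.7])) 27.9 z 80.1 rgb [41. 53. 96.] px [ 287  190   70   70 3829]
[513.4 -72.5] rect (array([515.1, -66.2]), array([41.6, 56.3])) 29.7 z 81.5 rgb [175. 166. 149.] px [   0  338   53   63 2391]
[472.3 230.9] rect (array([470.8, 230.7]), array([56.6, 54.3])) 29.4 z 79.1 rgb [40. 45. 63.] px [192 182  27  21 440]
[512.5 -76.5] rect (array([512.9, -77.1]), array([57.1, 53.6])) 28.9 z 81.2 rgb [147. 139. 123.] px [307 242  30  28 662]
blue (array([474.1, 236.8]), array([87.6, 87.4]), 84.5) 3041
cork (array([633.7, 354.6]), array([326. , 154.7]), 84.6) 6232
```

Black gauge is down on blue within about 4 mm of the middle. Now the silver one.

Request:
arm_command(
  deltas=[
    {"dx":0.004,"dy":-0.03,"dz":0,"yaw":0,"jaw":1},
    {"dx":0.009,"dy":-0.07,"dz":0,"yaw":0,"jaw":1},
    {"dx":0.014,"dy":-0.11,"dz":0,"yaw":0,"jaw":1},
    {"dx":0.02,"dy":-0.15,"dz":0,"yaw":0,"jaw":1},
    {"dx":0.025,"dy":-0.19,"dz":0,"yaw":0,"jaw":1},
    {"dx":0.03,"dy":-0.23,"dz":0,"yaw":0,"jaw":1},
    {"dx":0.035,"dy":-0.27,"dz":0,"yaw":0,"jaw":1},
    {"dx":0.04,"dy":-0.295,"dz":-0.01,"yaw":0,"jaw":1},
    {"dx":0.04,"dy":-0.309,"dz":-0.03,"yaw":0,"jaw":1},
    {"dx":0.04,"dy":-0.309,"dz":-0.05,"yaw":0,"jaw":1},
    {"dx":0.04,"dy":-0.309,"dz":-0.06,"yaw":0,"jaw":1},
    {"dx":0.04,"dy":-0.309,"dz":-0.06,"yaw":0,"jaw":1},
  ],
)

```text
clock: 9.5
eef_pos: [512.0, -75.0, 133.2]
tool_rot: [-3.141, -0.005, 2.823]
force: [-0.5, -0.3, 0.6]
width: 85.2
gripper_force: 0.0
```

Request:
arm_command(
  deltas=[
    {"dx":0,"dy":0,"dz":-0.025,"yaw":0,"jaw":1},
    {"dx":0,"dy":0,"dz":-0.05,"yaw":0,"jaw":1},
    {"dx":0,"dy":0,"dz":-0.07,"yaw":0,"jaw":1},
    {"dx":0,"dy":0,"dz":-0.083,"yaw":0,"jaw":1},
    {"dx":0,"dy":0,"dz":-0.09,"yaw":0,"jaw":1},
    {"dx":0,"dy":0,"dz":-0.09,"yaw":0,"jaw":1},
    {"dx":0,"dy":0,"dz":-0.09,"yaw":0,"jaw":0.5},
    {"dx":0,"dy":0,"dz":-0.09,"yaw":0,"jaw":0.5},
    {"dx":0,"dy":0,"dz":-0.09,"yaw":0,"jaw":0.4},
    {"dx":0,"dy":0,"dz":-0.09,"yaw":0,"jaw":0.4},
    {"dx":0,"dy":0,"dz":-0.09,"yaw":0,"jaw":0.4},
    {"dx":0,"dy":0,"dz":-0.09,"yaw":0,"jaw":0.4},
    {"dx":0,"dy":0,"dz":-0.09,"yaw":0,"jaw":0.4},
    {"dx":0,"dy":0,"dz":-0.09,"yaw":0,"jaw":0.4},
  ],
)

```text
clock: 10.9
eef_pos: [514.5, -75.7, 46.6]
tool_rot: [3.141, 0.002, 2.823]
force: [-1.5, 0.2, 5.5]
width: 54.4
gripper_force: 62.4
```

Request:
arm_command(
  deltas=[
    {"dx":0,"dy":0,"dz":0.005,"yaw":0,"jaw":0.4},
    {"dx":0,"dy":0,"dz":0.015,"yaw":0,"jaw":0.4},
    {"dx":0,"dy":0,"dz":0.035,"yaw":0,"jaw":0.4},
    {"dx":0,"dy":0,"dz":0.06,"yaw":0,"jaw":0.4},
    {"dx":0,"dy":0,"dz":0.075,"yaw":0,"jaw":0.4},
    {"dx":0.004,"dy":0.012,"dz":0.08,"yaw":0,"jaw":0.4},
    {"dx":0.011,"dy":0.035,"dz":0.08,"yaw":0,"jaw":0.4},
    {"dx":0.02,"dy":0.065,"dz":0.08,"yaw":0,"jaw":0.4},
    {"dx":0.03,"dy":0.097,"dz":0.08,"yaw":0,"jaw":0.4},
    {"dx":0.04,"dy":0.13,"dz":0.08,"yaw":0,"jaw":0.4},
    {"dx":0.051,"dy":0.163,"dz":0.08,"yaw":0,"jaw":0.4},
    {"dx":0.061,"dy":0.195,"dz":0.08,"yaw":0,"jaw":0.4},
    {"dx":0.071,"dy":0.227,"dz":0.08,"yaw":0,"jaw":0.4},
    {"dx":0.081,"dy":0.258,"dz":0.08,"yaw":0,"jaw":0.4},
    {"dx":0.089,"dy":0.285,"dz":0.08,"yaw":0,"jaw":0.4},
    {"dx":0.095,"dy":0.304,"dz":0.08,"yaw":0,"jaw":0.4},
    {"dx":0.098,"dy":0.313,"dz":0.08,"yaw":0,"jaw":0.4},
    {"dx":0.099,"dy":0.316,"dz":0.08,"yaw":0,"jaw":0.4},
    {"dx":0.099,"dy":0.316,"dz":0.08,"yaw":0,"jaw":0.4},
    {"dx":0.099,"dy":0.316,"dz":0.08,"yaw":0,"jaw":0.4},
  ],
)

```text
clock: 12.9
eef_pos: [612.6, 238.7, 125.2]
tool_rot: [-3.14, -0.0, 2.821]
force: [0.2, 0.2, -1.6]
width: 54.6
gripper_force: 63.5
```

Request:
arm_command(
  deltas=[
    {"dx":0,"dy":0,"dz":-0.02,"yaw":0,"jaw":0.4},
    {"dx":0,"dy":0,"dz":-0.04,"yaw":0,"jaw":0.4},
    {"dx":0,"dy":0,"dz":-0.055,"yaw":0,"jaw":0.4},
    {"dx":0,"dy":0,"dz":-0.065,"yaw":0,"jaw":0.4},
    {"dx":0,"dy":0,"dz":-0.073,"yaw":0,"jaw":0.4},
    {"dx":0,"dy":0,"dz":-0.078,"yaw":0,"jaw":0.4},
    {"dx":0,"dy":0,"dz":-0.08,"yaw":0,"jaw":0.4},
    {"dx":0,"dy":0,"dz":-0.081,"yaw":0,"jaw":0.4},
    {"dx":0,"dy":0,"dz":-0.081,"yaw":0,"jaw":0.4},
    {"dx":0,"dy":0,"dz":-0.081,"yaw":0,"jaw":0.4},
  ],
)

```text
clock: 13.9
eef_pos: [613.1, 240.6, 44.8]
tool_rot: [3.141, 0.001, 2.823]
force: [-0.2, -0.4, -1.5]
width: 54.2
gripper_force: 63.5
```

Request:
arm_command(
  deltas=[
    {"dx":0,"dy":0,"dz":-0.001,"yaw":0,"jaw":0.4},
    {"dx":0,"dy":0,"dz":-0.001,"yaw":0,"jaw":0.6},
    {"dx":0,"dy":0,"dz":-0.001,"yaw":0,"jaw":0.8},
    {"dx":0,"dy":0,"dz":-0.001,"yaw":0,"jaw":1},
    {"dx":0,"dy":0,"dz":-0.001,"yaw":0,"jaw":1},
    {"dx":0,"dy":0,"dz":0.0,"yaw":0,"jaw":1},
    {"dx":0,"dy":0,"dz":0.01,"yaw":0,"jaw":1},
    {"dx":0,"dy":0,"dz":0.03,"yaw":0,"jaw":1},
    {"dx":0,"dy":0,"dz":0.06,"yaw":0,"jaw":1},
    {"dx":0,"dy":0,"dz":0.09,"yaw":0,"jaw":1},
    {"dx":0,"dy":0,"dz":0.12,"yaw":0,"jaw":1},
    {"dx":0,"dy":0,"dz":0.14,"yaw":0,"jaw":1},
    {"dx":0,"dy":0,"dz":0.15,"yaw":0,"jaw":1},
    {"dx":0,"dy":0,"dz":0.15,"yaw":0,"jaw":1},
  ],
)

```text
clock: 15.3
eef_pos: [613.6, 240.8, 196.2]
tool_rot: [3.139, 0.002, 2.823]
force: [-0.1, -0.6, -0.4]
width: 85.3
gripper_force: 0.0
```

Request:
arm_command(
  deltas=[
    {"dx":-0.009,"dy":-0.03,"dz":0,"yaw":0,"jaw":1},
    {"dx":-0.02,"dy":-0.065,"dz":0,"yaw":0,"jaw":1},
    {"dx":-0.031,"dy":-0.1,"dz":0,"yaw":0,"jaw":1},
    {"dx":-0.042,"dy":-0.135,"dz":0,"yaw":0,"jaw":1},
    {"dx":-0.053,"dy":-0.17,"dz":0,"yaw":0,"jaw":1},
    {"dx":-0.064,"dy":-0.205,"dz":0,"yaw":0,"jaw":1},
    {"dx":-0.074,"dy":-0.235,"dz":0,"yaw":0,"jaw":1},
    {"dx":-0.08,"dy":-0.255,"dz":0,"yaw":0,"jaw":1},
    {"dx":-0.082,"dy":-0.266,"dz":0,"yaw":0,"jaw":1},
    {"dx":-0.082,"dy":-0.266,"dz":0,"yaw":0,"jaw":1},
    {"dx":-0.082,"dy":-0.266,"dz":0,"yaw":0,"jaw":1},
  ],
)

```text
clock: 16.4
eef_pos: [531.0, -24.3, 193.8]
tool_rot: [3.141, -0.001, 2.824]
force: [0.6, -0.1, -0.2]
width: 85.3
gripper_force: 0.0
```

Run:
```python
from h import *
s=snap('wrist','w5');print(s['eef_pos'],s['force'],s['width'])
snap('side','s3');tops('s3');snap('scene','sc3');tops('sc3')
for f in('w5','s3','sc3'):
    im,P=cloud(f+'.npz');R,G,B=im.transpose(2,0,1);x,y,z=P.transpose(2,0,1)
    m=(R>2*G)&(R>70)&(z>34)&(z<50)&(np.hypot(x-531,y+26)<50);print(f,'switch',rect(P[m]),np.median(z[m]),m.sum())
    m=(R>2*G)&(R>70)&(z<16)&(np.hypot(x-629,y+266)<80);m.any() and print(f,'sock',rect(P[m]),np.median(z[m]),m.sum())
```

```text
[530.97753196 -24.3083116  193.83586165] [ 0.59226495 -0.12804189 -0.15209463] 85.30757463948773
[610.5 240.2] rect (array([610.8, 237.5]), array([54.1, 54.2])) 30.7 z 79.2 rgb [147. 140. 124.] px [242 157  24  18 360]
[472.5 231.7] rect (array([471.6, 231.6]), array([56.4, 54.6])) 29.7 z 79.1 rgb [50. 57. 83.] px [192 182  27  21 443]
[474.6 232.7] rect (array([474.1, 232.6]), array([54.6, 57.3])) 29.2 z 77.5 rgb [ 54.  67. 113.] px [424 228  27  25 491]
[613.4 238. ] rect (array([613.8, 238.5]), array([55.7, 54.7])) 29.3 z 77.9 rgb [204. 193. 166.] px [418 283  28  27 578]
w5 switch (array([529. , -24.2]), array([39.1, 47.9]), 72.0) 42.633611860326425 2093
w5 sock (array([ 603.8, -266.5]), array([37.8, 88.6]), 8.4) 8.366481231267755 1275
s3 switch (array([528.7, -26.7]), array([42.1, 47.1]), 73.0) 41.82937586515857 284
s3 sock (array([ 628.3, -265.9]), array([87.9, 86.8]), 7.9) 7.8352371831805385 965
sc3 switch (array([529.4, -26.5]), array([40.7, 54.2]), 72.9) 40.85547784108246 267
sc3 sock (array([ 630. , -266.3]), array([94.7, 88.5]), 7.7) 6.771700901413055 741
```

View pics/w5.png

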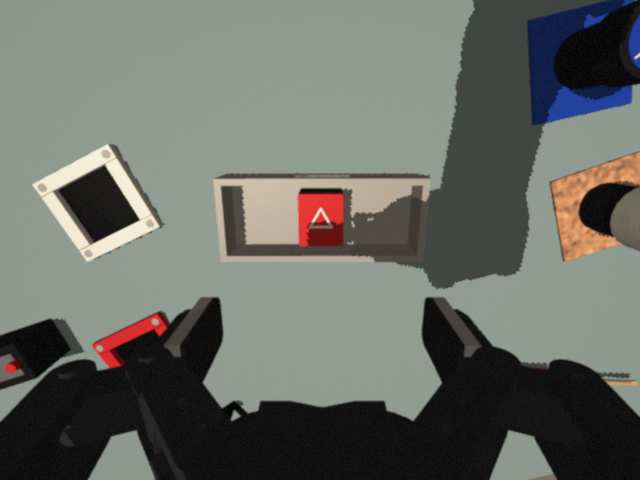

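The wrist view shows both gauges standing on their pads, with the switch free in the caddy at (321,217), triangle up. Heights and centres check out, so I grip the switch.

Request:
arm_command(
  deltas=[
    {"dx":0,"dy":-0.001,"dz":-0.03,"yaw":0,"jaw":1},
    {"dx":0,"dy":-0.001,"dz":-0.06,"yaw":0,"jaw":1},
    {"dx":0,"dy":-0.001,"dz":-0.09,"yaw":0,"jaw":1},
    {"dx":0,"dy":-0.001,"dz":-0.115,"yaw":0,"jaw":1},
    {"dx":0,"dy":-0.001,"dz":-0.135,"yaw":0,"jaw":1},
    {"dx":0,"dy":-0.001,"dz":-0.15,"yaw":0,"jaw":1},
    {"dx":0,"dy":-0.001,"dz":-0.163,"yaw":0,"jaw":1},
    {"dx":0,"dy":-0.001,"dz":-0.172,"yaw":0,"jaw":1},
    {"dx":0,"dy":-0.001,"dz":-0.176,"yaw":0,"jaw":1},
    {"dx":0,"dy":-0.001,"dz":-0.176,"yaw":0,"jaw":1},
    {"dx":0,"dy":-0.001,"dz":-0.176,"yaw":0,"jaw":0.6},
    {"dx":0,"dy":-0.001,"dz":-0.176,"yaw":0,"jaw":0.4},
    {"dx":0,"dy":-0.001,"dz":-0.176,"yaw":0,"jaw":0.3},
    {"dx":0,"dy":-0.001,"dz":-0.176,"yaw":0,"jaw":0.25},
    {"dx":0,"dy":-0.001,"dz":-0.176,"yaw":0,"jaw":0.25},
    {"dx":0,"dy":-0.001,"dz":-0.176,"yaw":0,"jaw":0.25},
    {"dx":0,"dy":-0.001,"dz":-0.176,"yaw":0,"jaw":0.25},
    {"dx":0,"dy":-0.001,"dz":-0.176,"yaw":0,"jaw":0.25},
  ],
)

```text
clock: 18.35
eef_pos: [531.3, -26.6, 19.1]
tool_rot: [3.141, 0.001, 2.823]
force: [-0.5, -0.3, 5.0]
width: 39.0
gripper_force: 61.3
```

Request:
arm_command(
  deltas=[
    {"dx":0,"dy":0,"dz":0.005,"yaw":0,"jaw":0.25},
    {"dx":0,"dy":0,"dz":0.02,"yaw":0,"jaw":0.25},
    {"dx":0,"dy":0,"dz":0.045,"yaw":0,"jaw":0.25},
    {"dx":0,"dy":0,"dz":0.07,"yaw":0,"jaw":0.25},
    {"dx":0.004,"dy":-0.01,"dz":0.08,"yaw":2,"jaw":0.25},
    {"dx":0.012,"dy":-0.03,"dz":0.08,"yaw":4,"jaw":0.25},
    {"dx":0.022,"dy":-0.055,"dz":0.08,"yaw":7,"jaw":0.25},
    {"dx":0.034,"dy":-0.083,"dz":0.08,"yaw":10,"jaw":0.25},
    {"dx":0.046,"dy":-0.112,"dz":0.08,"yaw":13,"jaw":0.25},
    {"dx":0.058,"dy":-0.141,"dz":0.08,"yaw":17,"jaw":0.25},
    {"dx":0.07,"dy":-0.17,"dz":0.08,"yaw":20,"jaw":0.25},
    {"dx":0.081,"dy":-0.198,"dz":0.08,"yaw":23,"jaw":0.25},
    {"dx":0.09,"dy":-0.22,"dz":0.08,"yaw":25,"jaw":0.25},
    {"dx":0.096,"dy":-0.234,"dz":0.08,"yaw":26.4,"jaw":0.25},
    {"dx":0.098,"dy":-0.24,"dz":0.08,"yaw":26.4,"jaw":0.25},
    {"dx":0.098,"dy":-0.24,"dz":0.08,"yaw":26.4,"jaw":0.25},
    {"dx":0.098,"dy":-0.24,"dz":0.08,"yaw":26.4,"jaw":0.25},
    {"dx":0.098,"dy":-0.24,"dz":0.08,"yaw":26.4,"jaw":0.25},
  ],
)

```text
clock: 20.15
eef_pos: [628.6, -264.8, 98.3]
tool_rot: [3.14, -0.0, -2.998]
force: [1.0, -0.0, -0.0]
width: 38.9
gripper_force: 60.8
```

Run:
```python
from h import *
s=snap('wrist','w6');print(s['eef_pos'],s['force'],s['width'])
snap('side','s4')
for f in('w6','s4'):
    im,P=cloud(f+'.npz');R,G,B=im.transpose(2,0,1);x,y,z=P.transpose(2,0,1)
    m=(R>2*G)&(R>60)&(z>100)&(z<150)&(np.hypot(x-629,y+266)<50);m.any() and print(f,'switch',rect(P[m]),np.median(z[m]),m.sum())
    m=(R>2*G)&(R>60)&(z<16)&(np.hypot(x-629,y+266)<80);m.any() and print(f,'sock',rect(P[m]),np.median(z[m]),m.sum())
cv2.imwrite('pics/c2.png',np.hstack([cv2.imread('pics/w6.png'),cv2.resize(cv2.imread('pics/s4.png')[180:400,360:560],(436,480))])[:, ::1][:480,:][:, 270:])
```

```text
[ 628.6149779  -264.82752823   98.33403938] [ 0.97641161 -0.04790158 -0.02671299] 38.87975585464883
w6 switch (array([ 626.2, -265.8]), array([48.8, 47.1]), 8.1) 121.85273482958688 10300
w6 sock (array([ 623.1, -263.5]), array([76.2, 89.3]), 8.3) 8.64849926871858 4926
s4 switch (array([ 624.2, -265.9]), array([46.1, 44.2]), 7.0) 120.98064865992092 385
s4 sock (array([ 628.3, -265.7]), array([88.1, 86.9]), 8.1) 7.767348720237692 922
```

View pics/w6.png

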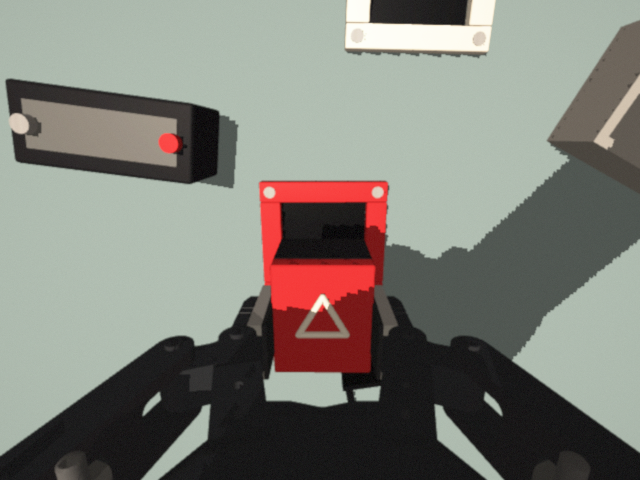

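The switch hangs level over the red frame, with frame edges at columns 262 and 387 and the switch centred at 322. It is about 3 mm short in +x, so I correct that and lower it.

Request:
arm_command(
  deltas=[
    {"dx":0.003,"dy":0.002,"dz":-0.01,"yaw":0,"jaw":0.25},
    {"dx":0.003,"dy":0.002,"dz":-0.03,"yaw":0,"jaw":0.25},
    {"dx":0.003,"dy":0.002,"dz":-0.05,"yaw":0,"jaw":0.25},
    {"dx":0.003,"dy":0.002,"dz":-0.06,"yaw":0,"jaw":0.25},
    {"dx":0.003,"dy":0.002,"dz":-0.067,"yaw":0,"jaw":0.25},
    {"dx":0.003,"dy":0.002,"dz":-0.072,"yaw":0,"jaw":0.25},
    {"dx":0.003,"dy":0.002,"dz":-0.077,"yaw":0,"jaw":0.25},
    {"dx":0.003,"dy":0.002,"dz":-0.081,"yaw":0,"jaw":0.25},
    {"dx":0.003,"dy":0.002,"dz":-0.084,"yaw":0,"jaw":0.25},
    {"dx":0.003,"dy":0.002,"dz":-0.085,"yaw":0,"jaw":0.25},
    {"dx":0.003,"dy":0.002,"dz":-0.085,"yaw":0,"jaw":0.25},
  ],
)

```text
clock: 21.35
eef_pos: [631.8, -264.6, 13.4]
tool_rot: [-3.141, 0.0, -2.999]
force: [0.3, -0.8, 0.3]
width: 38.8
gripper_force: 60.8
```

Request:
arm_command(
  deltas=[
    {"dx":0.003,"dy":0,"dz":-0.001,"yaw":0,"jaw":0.25},
    {"dx":0,"dy":0,"dz":-0.0005,"yaw":0,"jaw":0.5},
    {"dx":0,"dy":0,"dz":-0.0005,"yaw":0,"jaw":0.7},
    {"dx":0,"dy":0,"dz":0,"yaw":0,"jaw":0.9},
    {"dx":0,"dy":0,"dz":0.0,"yaw":0,"jaw":1},
    {"dx":0,"dy":0,"dz":0.005,"yaw":0,"jaw":1},
    {"dx":0,"dy":0,"dz":0.02,"yaw":0,"jaw":1},
    {"dx":0,"dy":0,"dz":0.05,"yaw":0,"jaw":1},
    {"dx":0,"dy":0,"dz":0.08,"yaw":0,"jaw":1},
    {"dx":0,"dy":0,"dz":0.11,"yaw":0,"jaw":1},
    {"dx":0,"dy":0,"dz":0.14,"yaw":0,"jaw":1},
    {"dx":0,"dy":0,"dz":0.17,"yaw":0,"jaw":1},
    {"dx":0,"dy":0,"dz":0.185,"yaw":0,"jaw":1},
    {"dx":0,"dy":0,"dz":0.185,"yaw":0,"jaw":1},
  ],
)

```text
clock: 22.75
eef_pos: [633.4, -265.2, 201.7]
tool_rot: [-3.139, 0.005, -2.999]
force: [0.5, -0.8, 0.1]
width: 85.3
gripper_force: 0.0
```

```bash
cat > sw.py <<'E'
from h import *
import sys
for f,n in zip(sys.argv[1::2],sys.argv[2::2]):
    s=snap(n,f);print(f,s['eef_pos'],s['tool_rot'][2]);tops(f)
    im,P=cloud(f+'.npz');R,G,B=im.transpose(2,0,1);x,y,z=P.transpose(2,0,1);r=(R>2*G)&(R>60)&(np.hypot(x-629,y+266)<80)
    for k,m in(('switch',r&(z>28)),('sock',r&(z<16))): m.any() and print(f,k,rect(P[m]),np.median(z[m]),m.sum())
E
python3 sw.py w7 wrist s5 side sc5 scene
```

```text
w7 [ 633.35393696 -265.18056808  201.65718114] -2.9994672570377183
w7 switch (array([ 631. , -265.1]), array([48.3, 39.9]), 7.3) 36.68832931230813 2040
w7 sock (array([ 629.5, -262.7]), array([87.2, 88.9]), 8.4) 8.568651298121154 3854
s5 [ 632.10485814 -264.6907553   199.34207146] -2.9994066785698466
[610.1 238.6] rect (array([610.3, 237.1]), array([55.9, 53.6])) 29.5 z 79.1 rgb [155. 147. 131.] px [242 157  24  18 355]
[470.4 232. ] rect (array([471.1, 230.9]), array([55.9, 55. ])) 29.2 z 79.2 rgb [54. 62. 89.] px [192 182  27  21 439]
s5 switch (array([ 631.9, -267.2]), array([51.2, 40.2]), 7.8) 35.752835899147044 415
s5 sock (array([ 627.7, -264.5]), array([89.5, 89.5]), 8.4) 7.89965869441113 834
sc5 [ 631.18697328 -264.38008387  197.75076796] -2.999330930749521
[474.2 233. ] rect (array([474.3, 232.1]), array([55.9, 54.8])) 29.6 z 77.6 rgb [ 63.  76. 121.] px [424 228  27  25 487]
[614.  239.6] rect (array([614.3, 238.6]), array([55.8, 54.5])) 28.6 z 77.8 rgb [208. 197. 171.] px [418 283  28  27 570]
sc5 switch (array([ 633.6, -267.5]), array([49.8, 41.1]), 7.2) 35.163902363114744 313
sc5 sock (array([ 629.9, -265.8]), array([93.9, 89.3]), 8.4) 6.898056456649101 649
```

View pics/w7.png

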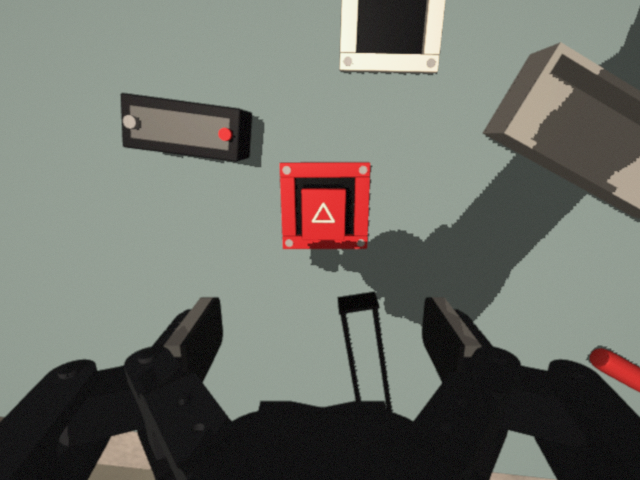

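The switch sits fully down in the red socket: top at z 36, within about 4 mm of the middle, and in the picture at (323,212) inside the frame. Back to the silver gauge.

Request:
arm_command(
  deltas=[
    {"dx":-0.001,"dy":0.025,"dz":0,"yaw":-2,"jaw":1},
    {"dx":-0.002,"dy":0.06,"dz":0,"yaw":-4,"jaw":1},
    {"dx":-0.003,"dy":0.1,"dz":0,"yaw":-7,"jaw":1},
    {"dx":-0.005,"dy":0.14,"dz":0,"yaw":-10,"jaw":1},
    {"dx":-0.006,"dy":0.18,"dz":0,"yaw":-13,"jaw":1},
    {"dx":-0.008,"dy":0.22,"dz":0,"yaw":-16,"jaw":1},
    {"dx":-0.009,"dy":0.26,"dz":0,"yaw":-19,"jaw":1},
    {"dx":-0.011,"dy":0.3,"dz":0,"yaw":-22,"jaw":1},
    {"dx":-0.012,"dy":0.34,"dz":0,"yaw":-24,"jaw":1},
    {"dx":-0.014,"dy":0.38,"dz":0,"yaw":-26.4,"jaw":1},
    {"dx":-0.015,"dy":0.42,"dz":0,"yaw":-26.4,"jaw":1},
    {"dx":-0.017,"dy":0.46,"dz":0,"yaw":-26.4,"jaw":1},
    {"dx":-0.018,"dy":0.49,"dz":0,"yaw":-26.4,"jaw":1},
    {"dx":-0.018,"dy":0.505,"dz":0,"yaw":-26.4,"jaw":1},
    {"dx":-0.018,"dy":0.505,"dz":-0.03,"yaw":-26.4,"jaw":1},
    {"dx":-0.018,"dy":0.505,"dz":-0.05,"yaw":-26.4,"jaw":1},
    {"dx":-0.018,"dy":0.505,"dz":-0.05,"yaw":-26.4,"jaw":1},
    {"dx":-0.018,"dy":0.505,"dz":-0.05,"yaw":-26.4,"jaw":1},
    {"dx":-0.018,"dy":0.505,"dz":-0.05,"yaw":-26.4,"jaw":1},
  ],
)

```text
clock: 24.8
eef_pos: [614.7, 239.8, 149.3]
tool_rot: [3.141, 0.001, 2.822]
force: [1.3, -0.0, 0.5]
width: 85.1
gripper_force: 0.0
```

Request:
arm_command(
  deltas=[
    {"dx":-0.001,"dy":0.001,"dz":-0.03,"yaw":0,"jaw":1},
    {"dx":-0.001,"dy":0.001,"dz":-0.055,"yaw":0,"jaw":1},
    {"dx":-0.001,"dy":0.001,"dz":-0.075,"yaw":0,"jaw":1},
    {"dx":-0.001,"dy":0.001,"dz":-0.09,"yaw":0,"jaw":1},
    {"dx":-0.001,"dy":0.001,"dz":-0.1,"yaw":0,"jaw":1},
    {"dx":-0.001,"dy":0.001,"dz":-0.104,"yaw":0,"jaw":1},
    {"dx":-0.001,"dy":0.001,"dz":-0.104,"yaw":0,"jaw":1},
    {"dx":-0.001,"dy":0.001,"dz":-0.104,"yaw":0,"jaw":0.5},
    {"dx":-0.001,"dy":0.001,"dz":-0.104,"yaw":0,"jaw":0.5},
    {"dx":-0.001,"dy":0.001,"dz":-0.104,"yaw":0,"jaw":0.4},
    {"dx":-0.001,"dy":0.001,"dz":-0.104,"yaw":0,"jaw":0.4},
    {"dx":-0.001,"dy":0.001,"dz":-0.104,"yaw":0,"jaw":0.4},
    {"dx":-0.001,"dy":0.001,"dz":-0.104,"yaw":0,"jaw":0.4},
    {"dx":-0.001,"dy":0.001,"dz":-0.104,"yaw":0,"jaw":0.4},
    {"dx":-0.001,"dy":0.001,"dz":-0.104,"yaw":0,"jaw":0.4},
  ],
)

```text
clock: 26.3
eef_pos: [613.7, 241.6, 45.6]
tool_rot: [3.14, 0.002, 2.823]
force: [-0.6, 0.4, 6.3]
width: 54.2
gripper_force: 63.9
```

Request:
arm_command(
  deltas=[
    {"dx":0,"dy":0,"dz":0.005,"yaw":0,"jaw":0.4},
    {"dx":0,"dy":0,"dz":0.015,"yaw":0,"jaw":0.4},
    {"dx":0,"dy":0,"dz":0.035,"yaw":0,"jaw":0.4},
    {"dx":0,"dy":0,"dz":0.06,"yaw":0,"jaw":0.4},
    {"dx":0,"dy":0,"dz":0.08,"yaw":0,"jaw":0.4},
    {"dx":-0.004,"dy":-0.012,"dz":0.09,"yaw":0,"jaw":0.4},
    {"dx":-0.011,"dy":-0.035,"dz":0.09,"yaw":0,"jaw":0.4},
    {"dx":-0.02,"dy":-0.065,"dz":0.09,"yaw":0,"jaw":0.4},
    {"dx":-0.03,"dy":-0.097,"dz":0.09,"yaw":0,"jaw":0.4},
    {"dx":-0.04,"dy":-0.13,"dz":0.09,"yaw":0,"jaw":0.4},
    {"dx":-0.051,"dy":-0.163,"dz":0.09,"yaw":0,"jaw":0.4},
    {"dx":-0.061,"dy":-0.195,"dz":0.09,"yaw":0,"jaw":0.4},
    {"dx":-0.071,"dy":-0.227,"dz":0.09,"yaw":0,"jaw":0.4},
    {"dx":-0.081,"dy":-0.258,"dz":0.09,"yaw":0,"jaw":0.4},
    {"dx":-0.089,"dy":-0.285,"dz":0.09,"yaw":0,"jaw":0.4},
    {"dx":-0.095,"dy":-0.304,"dz":0.09,"yaw":0,"jaw":0.4},
    {"dx":-0.098,"dy":-0.313,"dz":0.09,"yaw":0,"jaw":0.4},
    {"dx":-0.099,"dy":-0.317,"dz":0.09,"yaw":0,"jaw":0.4},
    {"dx":-0.099,"dy":-0.317,"dz":0.09,"yaw":0,"jaw":0.4},
    {"dx":-0.099,"dy":-0.317,"dz":0.09,"yaw":0,"jaw":0.4},
  ],
)

```text
clock: 28.3
eef_pos: [514.1, -74.3, 134.3]
tool_rot: [3.141, -0.0, 2.825]
force: [-0.4, 0.5, -2.5]
width: 54.3
gripper_force: 63.5
```

Request:
arm_command(
  deltas=[
    {"dx":0,"dy":0,"dz":-0.02,"yaw":0,"jaw":0.4},
    {"dx":0,"dy":0,"dz":-0.04,"yaw":0,"jaw":0.4},
    {"dx":0,"dy":0,"dz":-0.055,"yaw":0,"jaw":0.4},
    {"dx":0,"dy":0,"dz":-0.067,"yaw":0,"jaw":0.4},
    {"dx":0,"dy":0,"dz":-0.076,"yaw":0,"jaw":0.4},
    {"dx":0,"dy":0,"dz":-0.082,"yaw":0,"jaw":0.4},
    {"dx":0,"dy":0,"dz":-0.086,"yaw":0,"jaw":0.4},
    {"dx":0,"dy":0,"dz":-0.0875,"yaw":0,"jaw":0.4},
    {"dx":0,"dy":0,"dz":-0.0875,"yaw":0,"jaw":0.4},
    {"dx":0,"dy":0,"dz":-0.0875,"yaw":0,"jaw":0.4},
  ],
)

```text
clock: 29.3
eef_pos: [514.0, -75.5, 47.6]
tool_rot: [3.141, 0.001, 2.823]
force: [-1.8, 0.8, 6.4]
width: 54.3
gripper_force: 64.0
```

Contact with the caddy floor (+6 N). Releasing and going to the black gauge.

Request:
arm_command(
  deltas=[
    {"dx":0,"dy":0,"dz":0,"yaw":0,"jaw":0.6},
    {"dx":0,"dy":0,"dz":0,"yaw":0,"jaw":0.8},
    {"dx":0,"dy":0,"dz":0,"yaw":0,"jaw":1},
    {"dx":0,"dy":0,"dz":0,"yaw":0,"jaw":1},
    {"dx":0,"dy":0,"dz":0.005,"yaw":0,"jaw":1},
    {"dx":0,"dy":0,"dz":0.02,"yaw":0,"jaw":1},
    {"dx":0,"dy":0,"dz":0.05,"yaw":0,"jaw":1},
    {"dx":0,"dy":0,"dz":0.08,"yaw":0,"jaw":1},
    {"dx":0,"dy":0,"dz":0.11,"yaw":0,"jaw":1},
    {"dx":0,"dy":0,"dz":0.14,"yaw":0,"jaw":1},
    {"dx":0,"dy":0,"dz":0.15,"yaw":0,"jaw":1},
    {"dx":0,"dy":0,"dz":0.15,"yaw":0,"jaw":1},
  ],
)

```text
clock: 30.5
eef_pos: [514.7, -75.7, 198.3]
tool_rot: [3.141, 0.003, 2.823]
force: [0.3, -0.5, -0.8]
width: 86.0
gripper_force: 0.0
```

Request:
arm_command(
  deltas=[
    {"dx":-0.004,"dy":0.03,"dz":0,"yaw":0,"jaw":1},
    {"dx":-0.009,"dy":0.07,"dz":0,"yaw":0,"jaw":1},
    {"dx":-0.014,"dy":0.11,"dz":0,"yaw":0,"jaw":1},
    {"dx":-0.02,"dy":0.15,"dz":0,"yaw":0,"jaw":1},
    {"dx":-0.025,"dy":0.19,"dz":0,"yaw":0,"jaw":1},
    {"dx":-0.03,"dy":0.23,"dz":0,"yaw":0,"jaw":1},
    {"dx":-0.035,"dy":0.27,"dz":0,"yaw":0,"jaw":1},
    {"dx":-0.04,"dy":0.3,"dz":-0.01,"yaw":0,"jaw":1},
    {"dx":-0.04,"dy":0.309,"dz":-0.03,"yaw":0,"jaw":1},
    {"dx":-0.04,"dy":0.309,"dz":-0.05,"yaw":0,"jaw":1},
    {"dx":-0.04,"dy":0.309,"dz":-0.05,"yaw":0,"jaw":1},
    {"dx":-0.04,"dy":0.309,"dz":-0.05,"yaw":0,"jaw":1},
    {"dx":-0.04,"dy":0.309,"dz":-0.05,"yaw":0,"jaw":1},
  ],
)

```text
clock: 31.8
eef_pos: [474.1, 233.0, 147.1]
tool_rot: [3.141, 0.0, 2.822]
force: [-0.4, 0.3, -1.1]
width: 85.5
gripper_force: 0.0
```

```bash
python3 sw.py s6 side
```

```text
s6 [474.14477618 233.03298819 147.12570009] 2.8221337909363786
[472.3 232.5] rect (array([470.9, 231.9]), array([56.6, 55.2])) 29.5 z 79.2 rgb [40. 45. 61.] px [192 182  27  21 438]
[512.3 -78.2] rect (array([511.4, -78.7]), array([55.9, 53.6])) 28.9 z 81.2 rgb [148. 140. 124.] px [307 243  30  27 662]
s6 switch (array([ 630.5, -267.5]), array([48.7, 40. ]), 7.2) 35.819027659578296 399
s6 sock (array([ 628. , -265.8]), array([87.5, 87.1]), 9.2) 7.8221747514729145 820
```

Request:
arm_command(
  deltas=[
    {"dx":0,"dy":0,"dz":-0.03,"yaw":0,"jaw":1},
    {"dx":0,"dy":0,"dz":-0.055,"yaw":0,"jaw":1},
    {"dx":0,"dy":0,"dz":-0.075,"yaw":0,"jaw":1},
    {"dx":0,"dy":0,"dz":-0.09,"yaw":0,"jaw":1},
    {"dx":0,"dy":0,"dz":-0.098,"yaw":0,"jaw":1},
    {"dx":0,"dy":0,"dz":-0.102,"yaw":0,"jaw":1},
    {"dx":0,"dy":0,"dz":-0.102,"yaw":0,"jaw":1},
    {"dx":0,"dy":0,"dz":-0.102,"yaw":0,"jaw":0.5},
    {"dx":0,"dy":0,"dz":-0.102,"yaw":0,"jaw":0.5},
    {"dx":0,"dy":0,"dz":-0.102,"yaw":0,"jaw":0.4},
    {"dx":0,"dy":0,"dz":-0.102,"yaw":0,"jaw":0.4},
    {"dx":0,"dy":0,"dz":-0.102,"yaw":0,"jaw":0.4},
    {"dx":0,"dy":0,"dz":-0.102,"yaw":0,"jaw":0.4},
    {"dx":0,"dy":0,"dz":-0.102,"yaw":0,"jaw":0.4},
    {"dx":0,"dy":0,"dz":-0.102,"yaw":0,"jaw":0.4},
  ],
)

```text
clock: 33.35
eef_pos: [474.3, 233.7, 45.9]
tool_rot: [3.14, 0.001, 2.823]
force: [-1.0, 0.4, 5.5]
width: 54.3
gripper_force: 62.8
```

Request:
arm_command(
  deltas=[
    {"dx":0,"dy":0,"dz":0.005,"yaw":0,"jaw":0.4},
    {"dx":0,"dy":0,"dz":0.015,"yaw":0,"jaw":0.4},
    {"dx":0,"dy":0,"dz":0.035,"yaw":0,"jaw":0.4},
    {"dx":0,"dy":0,"dz":0.06,"yaw":0,"jaw":0.4},
    {"dx":0,"dy":0,"dz":0.08,"yaw":0,"jaw":0.4},
    {"dx":0.004,"dy":-0.01,"dz":0.09,"yaw":0,"jaw":0.4},
    {"dx":0.01,"dy":-0.03,"dz":0.09,"yaw":0,"jaw":0.4},
    {"dx":0.018,"dy":-0.052,"dz":0.09,"yaw":0,"jaw":0.4},
    {"dx":0.027,"dy":-0.078,"dz":0.09,"yaw":0,"jaw":0.4},
    {"dx":0.036,"dy":-0.104,"dz":0.09,"yaw":0,"jaw":0.4},
    {"dx":0.045,"dy":-0.13,"dz":0.09,"yaw":0,"jaw":0.4},
    {"dx":0.054,"dy":-0.156,"dz":0.09,"yaw":0,"jaw":0.4},
    {"dx":0.062,"dy":-0.18,"dz":0.09,"yaw":0,"jaw":0.4},
    {"dx":0.068,"dy":-0.196,"dz":0.09,"yaw":0,"jaw":0.4},
    {"dx":0.072,"dy":-0.206,"dz":0.09,"yaw":0,"jaw":0.4},
    {"dx":0.073,"dy":-0.21,"dz":0.09,"yaw":0,"jaw":0.4},
    {"dx":0.073,"dy":-0.21,"dz":0.09,"yaw":0,"jaw":0.4},
    {"dx":0.073,"dy":-0.21,"dz":0.09,"yaw":0,"jaw":0.4},
  ],
)

```text
clock: 35.15
eef_pos: [546.3, 24.6, 134.7]
tool_rot: [3.141, -0.001, 2.824]
force: [0.3, 0.9, -1.6]
width: 54.4
gripper_force: 63.4
```

Request:
arm_command(
  deltas=[
    {"dx":0,"dy":0,"dz":-0.02,"yaw":0,"jaw":0.4},
    {"dx":0,"dy":0,"dz":-0.04,"yaw":0,"jaw":0.4},
    {"dx":0,"dy":0,"dz":-0.055,"yaw":0,"jaw":0.4},
    {"dx":0,"dy":0,"dz":-0.067,"yaw":0,"jaw":0.4},
    {"dx":0,"dy":0,"dz":-0.076,"yaw":0,"jaw":0.4},
    {"dx":0,"dy":0,"dz":-0.082,"yaw":0,"jaw":0.4},
    {"dx":0,"dy":0,"dz":-0.086,"yaw":0,"jaw":0.4},
    {"dx":0,"dy":0,"dz":-0.0875,"yaw":0,"jaw":0.4},
    {"dx":0,"dy":0,"dz":-0.0875,"yaw":0,"jaw":0.4},
    {"dx":0,"dy":0,"dz":-0.0875,"yaw":0,"jaw":0.4},
  ],
)

```text
clock: 36.15
eef_pos: [546.9, 23.6, 48.0]
tool_rot: [3.141, 0.0, 2.823]
force: [-0.4, 0.3, 4.3]
width: 54.2
gripper_force: 63.8
```

Request:
arm_command(
  deltas=[
    {"dx":0,"dy":0,"dz":0,"yaw":0,"jaw":0.6},
    {"dx":0,"dy":0,"dz":0,"yaw":0,"jaw":0.8},
    {"dx":0,"dy":0,"dz":0,"yaw":0,"jaw":1},
    {"dx":0,"dy":0,"dz":0,"yaw":0,"jaw":1},
    {"dx":0,"dy":0,"dz":0.005,"yaw":0,"jaw":1},
    {"dx":0,"dy":0,"dz":0.02,"yaw":0,"jaw":1},
    {"dx":0,"dy":0,"dz":0.05,"yaw":0,"jaw":1},
    {"dx":0,"dy":0,"dz":0.08,"yaw":0,"jaw":1},
    {"dx":0,"dy":0,"dz":0.11,"yaw":0,"jaw":1},
    {"dx":0,"dy":0,"dz":0.14,"yaw":0,"jaw":1},
    {"dx":0,"dy":0,"dz":0.17,"yaw":0,"jaw":1},
    {"dx":0,"dy":0,"dz":0.17,"yaw":0,"jaw":1},
    {"dx":0,"dy":0,"dz":0.17,"yaw":0,"jaw":1},
    {"dx":0,"dy":0,"dz":0.17,"yaw":0,"jaw":1},
  ],
)

```text
clock: 37.55
eef_pos: [545.9, 23.3, 216.4]
tool_rot: [-3.141, -0.002, 2.823]
force: [-0.3, -1.0, 0.6]
width: 85.6
gripper_force: 0.0
```

```bash
python3 sw.py s7 side w8 wrist
```

```text
s7 [545.89146995  23.33555871 216.44734844] 2.8229910103228515
[543.   21.9] rect (array([543.7,  21.8]), array([54.9, 55.2])) 29.1 z 81.1 rgb [46. 51. 70.] px [283 210  28  25 545]
[511.4 -78.2] rect (array([511.2, -78.9]), array([55.8, 53.7])) 28.5 z 81.2 rgb [151. 143. 127.] px [307 243  30  27 660]
s7 switch (array([ 629.7, -267.7]), array([48.6, 40.2]), 7.7) 35.87609634048738 400
s7 sock (array([ 628. , -265.9]), array([87.4, 87. ]), 8.2) 7.77881616607516 820
w8 [545.80258647  23.3494269  216.17186768] 2.8230420324872783
[543.9  25.2] rect (array([543.3,  25.3]), array([54.9, 54.7])) 27.9 z 82.1 rgb [43. 55. 95.] px [ 290  189   66   66 3408]
[512.3 -74.5] rect (array([511.8, -74.4]), array([54.8, 55.1])) 28.0 z 81.9 rgb [216. 210. 189.] px [ 165  190   71   67 3607]
w8 switch (array([ 624.4, -264. ]), array([36.5, 40.2]), 8.0) 36.206382390047054 727
w8 sock (array([ 615. , -264.8]), array([59.7, 89.1]), 8.0) 8.24680044698357 1519
```

View pics/s7.png

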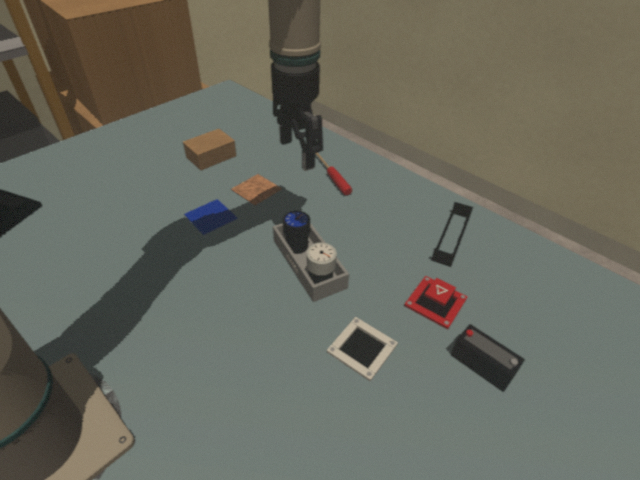

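The side view shows the black gauge at (296,228) and the silver at (321,260) upright in the caddy, within about 2 mm of where they began. The switch is in the red socket at (437,293) and the arm is clear of everything.

```bash
python3 -c "
from cell import *
print(finish_job())"
```

```text
the job is handed in; nothing more can be done
None
```

The job is handed in: the switch is fully down in the red socket, red face up, and both gauges are upright in the caddy within about 3 mm of where they started, at about 38 s of the 144 s limit. The hand-in call returned no verdict.

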